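# Hook the parts basket out of the drip tank

## Task

Take the hook rod from its stand and use it to fetch the wire basket out of the narrow drip tank: draw the basket's crossbar along its rails until it comes up against the end stops, lift it out there, and stand it upright inside the aluminium drip tray, then hang the rod back on its stand. Work gently by feel - never push or pull harder than about 20 N on tank or basket, set the basket down softly and do not tip it - and do not touch the basket with the gripper, as the finish is soft. Leave everything else on the bench where it is.

Things in the scene. Friction and masses are not known exactly. Their poses are not given: they have to be found in the camera images.
- tank: Narrow open-topped grey steel drip tank, fixed, clear far wall. Origin: centre of its underside, z up, -x end nearer the robot. Inside x -72 to +62 mm, y -33 to +33, floor z 5, rim z 140, walls 4 thick. Steel rails along x inside both side walls (y 25 to 33 each side, top z 60) carry the ends of the basket's crossbar.
- tank_release (a point): Fixed point on the tank at x -22.5, y 0, z 62.5 mm of its frame. A blue gate, clamped anew each time, its place not measured: keeper strips 3 mm above the crossbar stop it from lifting, except in an 8 mm notch at their -x end, just before upright end stops 26 mm high. The bar lifts out only when drawn to -x against these stops; its centre is then within 11 mm in x of this point.
- basket: Small wire basket of dipped knobs, loose, 0.18 to 0.35 kg, 44 x 36 x 24 mm. Origin: centre of its underside; z up, y along the crossbar. Wire legs at y -17 and +17 carry an orange crossbar 61 mm long, 5 thick, centre line z 52.5. It starts hanging in the tank from the bar ends on the rails, free to slide along them, underside about 10 mm above the tank's origin.
- basket_eye (a point): The crossbar's middle, y -9 to +9 mm, is bent up to a peak (an eye for the hook). This point is the peak, on the bar's centre line, 59.5 mm above the basket's underside; the bar is 5 mm thick, so the peak's underside is 2.5 mm lower.
- rod_grip (a point): Centre of the red handle (26 x 16 x 46 mm in x, y, z; grip it across y) of the upright hook rod, loose, 0.16 kg. A black collar 34 x 34 mm spans z -30 to -24; below it a 7 mm steel shaft goes down to the hook. z up.
- rod_hook (a point): Middle of the hook's seat, 11 mm to the rod's +x and 129.5 mm below rod_grip, on top of the hook's arm. The arm, 7 mm thick, runs from the shaft 22 mm to +x (centre line 133 mm below rod_grip), then a lip 7 mm thick turns up there, ending 10 mm above this point. Gap between shaft and lip: 15 mm.
- stand_home (a point): Where rod_grip is when the rod hangs home on its fixed stand (wooden foot, upright at +x, x, y, z are the stand's axes). Two aluminium prongs point to -x; the shaft stands in the slot between them, 15 mm wide, open to -x, blind end 9 mm beyond this point, prongs end 18 mm before it. The collar rests on the prongs, whose top is 30 mm below this point.
- tray: Shallow aluminium drip tray, fixed, 200 x 160 mm in x and y, rim 14 mm high, floor 4 mm above its origin (centre of its underside).
- glue_a: White glue bottle with red tip, 48 mm across, 130 tall; bystander. Origin: about its middle, on the bench.
- glue_b: White glue bottle with red tip, 48 mm across, 110 tall; bystander. Origin: about its middle, on the bench.
- stain_jar: Amber jar, 68 mm across, 85 tall; bystander. Origin: about its middle, on the bench.
- offcut: Light wood offcut, 50 x 130 x 22 mm; bystander. Origin: about its middle, on the bench.
- screwdriver: Screwdriver lying down; bystander. Origin: about its middle, on the bench.
- level: Red spirit level, 300 x 24 x 50 mm; bystander. Origin: about its middle, on the bench.
- tape_roll: Yellow tape roll, 90 mm across, 24 tall; bystander. Origin: about its middle, on the bench.
Mind the look-alikes: they are no part of the job. Leave any green look-alike of the part that bears stand_home alone.

How it is judged (in metres and radians):
On the way, in this order (a step that is already met when the one before it is completed fails the run):
1. the hook rod is taken off its stand (distance between rod_grip and stand_home above 0.05 m), for 0.2 s.
2. the basket hangs on the rod, clear above the tank's rim (z of basket in the frame of tank above 0.142 m and contact force between rod and basket above 0.8 N), for 0.2 s.
At the end, for the whole second after the job is handed in: The basket stands upright (within 6 degrees), at rest, on the floor of the drip tray inside its rim, free of the rod; the rod hangs at rest and upright on its stand, its handle within 14 mm of its home (x of basket in the frame of tray between -0.08 and 0.08 m and y of basket in the frame of tray between -0.063 and 0.063 m and z of basket in the frame of tray between 0.001 and 0.009 m and angle between basket's own z axis and vertical below 0.1 rad and linear speed of basket below 0.02 m/s and contact force between rod and basket below 0.1 N and distance between rod_grip and stand_home below 0.014 m and angle between rod_grip's own z axis and vertical below 0.15 rad and linear speed of rod below 0.03 m/s); the robot touches nothing.
It fails at once if the gripper or arm touches the basket (contact force between any of the fingers, the arm and basket above 0.3 N).
It fails at once if more than 22 N of contact force on the tank, or between rod and basket (contact force between any of basket, rod, the fingers, the arm and tank above 22 N or contact force between rod and basket above 22 N).
It fails at once if the basket is set down hard (over 22 N on the tray) (contact force between basket and tray above 22 N).
It fails at once if the basket is tipped more than 40 degrees (angle between basket's own z axis and vertical above 0.7 rad).
It fails at once if a bystander is moved more than 20 mm (distance of any of glue_a, glue_b, stain_jar, offcut, screwdriver, level, tape_roll from where it was at the start of the episode above 0.02 m).
It also fails if it takes over 72 s, if anything falls off the work surface, if the arm or the gripper's body presses on something with over 40 N, if the wrist force passes 120 N, or if a joint passes its speed limit or range.

## Robot

A 6-joint arm with a two-finger parallel gripper is mounted at the origin on the work surface. World frame = base frame: x ahead of the robot, y to its left, z up, the work surface at z = 0. Lengths are in mm, angles in rad, forces in N, time in s.
With the tool pointing down it reaches from about 325 to 750 mm from the base axis. Payload 7.6 kg.
Tool frame: the origin (TCP) lies on the centre line of the jaws, within the pads' length; the fingertips stand env.tip_reach ahead of it and the grasp point (between the pads) lies 11 mm behind it (env.tip_reach is the distance from the TCP to the fingertips, in mm); z points along the fingers, y is the line along which they close (so a half turn about z gives the same grasp; the last joint's range is limited). The gripper opens to 85 mm and grips with 20 to 120 N. Pads are 22 mm wide; open, the fingers measure 114 mm over their backs; the gripper's body (76 mm by 85 mm) begins 54 mm behind the grasp point. The pads swing forward as they close: fully open they stand 13 mm farther back than shut.
Start: joints at [1.216, 0.052, 1.401, -0, 1.689, -0.07], TCP at [147.49, 503.877, 239.323] pointing down, gripper open.
Joint ranges: [-2.9, 2.9], [-0.91, 2.17], [0.12, 2.37], [-1.06, 4.2], [0.26, 2.73], [-2.93, 2.93]. Speed limits (rad/s): [2.57, 2.57, 3.01, 3.14, 3.14, 3.14].

## Interface

Orientations are given as a unit quaternion [w, x, y, z].
In Python, from plant import env gives the robot as it stands. The module is installed in compiled form; this text tells all that it offers.
- The arm moves only by the tool move_arm, never from a script. Its argument "commands" is one flat list of numbers, 7 for each row, row after row: the shift along the tool's x, y, z in m, then the turn, a rotation vector about the tool's x, y, z in degrees, then the opening in per cent of the stroke, from 0 (shut) to 100 (fully open). A call has 1 to 10 rows; each row shifts and turns the commanded pose from where the row before left it, along the tool's axes as they then stand; what a row does not reach is not made up. A row lasts 1/10 s, in which the tool goes at most 50 mm and 8.59 degrees, less where a joint would pass 70% of its speed; a pose out of reach is approached as far as the arm can. A call with a gripper value outside its range is refused whole. The fingers move at their own pace and stop on an object; "squeeze" is the grip in N (left out, the last holds). Time passes only in rows, so rows that do not move let the fingers close. It gives the time, the measured TCP pose, the force, the opening and the grip force at its end, in the units of the state.
- env.get_state(): the state, without advancing time (a new reading comes with each control period).
- env.camera(name): name is "scene" or "top" or "wrist"; returns the picture (480x640x3 uint8, red, green, blue); there is no depth.
- env.get_calibration(name): a dict with "fov_y" (degrees; the focal length in pixels is half the picture's height over the tangent of half this angle, whatever the lens; pixels are square), "cx", "cy" (the principal point, pixels), "R" (3x3) and "t" (3): a world point X has camera coordinates R X + t. Camera axes: x right, y down, z forward; pixel columns grow to the right and rows downward; lengths in mm; the calibration is good to about 2 mm. A picture is of the moment at which its call begins: read the wrist's pose just before it. get_calibration takes no time and is no camera call; for the wrist camera it gives the pose at the moment of the call.
- env.sign_off(): hands the job in; it is judged then, once.
The state is a dict: "time": time; "joints": joint angles; "dq": joint speeds; "joint_torque": joint torques, N m; "ee_pos": TCP position; "tcp_rot": TCP orientation; "contact_force": force on the tool from outside, world axes, zero at the start; "ft_torque": the same for the moment, N m; "width": finger opening in mm; "grip_force": force on a finger pad.
Only numpy, scipy, OpenCV 4.12 (cv2) and the standard library are available. Lean on these libraries where they do the work, as an engineer would, in place of code of your own. Each camera call takes 0.05 s, during which the arm holds its last target. There are 200 camera calls.

## Working session

There is one attempt and no reset: what is moved stays moved. The work goes in short steps, Python scripts to look and compute and a tool call to move; the robot and the scene stay as the last step left them, time stands still between calls to the robot, and variables do not carry over. Pictures are saved under pics/ and viewed, at most 10 in all, crops included, and the job is handed in when it is done.

Besides the shell and the picture viewer there is one more tool, called after "Request:" in YAML: its name, and indented under it one key for each argument. move_arm: Moves the arm, as the interface text tells. Its arguments: {"type":"object","properties":{"commands":{"type":"array","items":{"type":"number"}},"squeeze":{"type":"number"}},"required":["commands"]}

```bash
mkdir -p pics
cat > h.py <<'E'
import numpy as np, cv2
from plant import env
def snap(n,f):
    c=env.get_calibration(n); im=env.camera(n); cv2.imwrite(f'pics/{f}.png',im[:,:,::-1]); np.savez(f'pics/{f}.npz',**{k:np.array(v) for k,v in c.items()}); return im,c
def K(c): 
    f=240/np.tan(np.radians(float(c['fov_y']))/2); return f,float(c['cx']),float(c['cy'])
def proj(c,X):
    f,cx,cy=K(c); p=np.array(c['R'])@np.array(X,float)+np.array(c['t']); return np.array([cx+f*p[0]/p[2],cy+f*p[1]/p[2]])
def ray(c,u,v):
    f,cx,cy=K(c); R=np.array(c['R']); d=R.T@np.array([(u-cx)/f,(v-cy)/f,1]); return -R.T@np.array(c['t']),d
def atz(c,u,v,z):
    o,d=ray(c,u,v); return o+d*(z-o[2])/d[2]
def tri(obs):
    A=0;b=0
    for c,u,v in obs:
        o,d=ray(c,u,v); d=d/np.linalg.norm(d); P=np.eye(3)-np.outer(d,d); A=A+P;b=b+P@o
    return np.linalg.solve(A,b)
def load(f): return dict(np.load(f'pics/{f}.npz'))
E
python3 - <<'E'
from h import *
for n in('scene','top'):
    im,c=snap(n,n); print(n,c)
print(env.get_state(),env.tip_reach)
E
```

```text
scene {'fov_y': 54.89737380360789, 'cx': 327.8117535537232, 'cy': 244.0022478292855, 'R': array([[-0.21167793,  0.97730244,  0.00850904],
       [ 0.74272443,  0.16651653, -0.648562  ],
       [-0.63525811, -0.13096639, -0.76111427]]), 't': array([ 100.02840072, -277.17444262, 1428.06882352])}
top {'fov_y': 42.8946294822616, 'cx': 319.8614037252344, 'cy': 229.99777782189577, 'R': array([[-0.00257471, -0.99999186, -0.00310613],
       [-0.98700695,  0.00304028, -0.1606488 ],
       [ 0.16065694,  0.00265215, -0.98700674]]), 't': array([  33.83109961,  492.53128201, 1472.34969033])}
{'time': 0.1, 'joints': array([ 1.21570541e+00,  5.27895946e-02,  1.40163145e+00,  2.42512159e-05,
        1.68861487e+00, -7.02716097e-02]), 'dq': array([-0.00088419, -0.00127788, -0.00055363,  0.00013733, -0.00230273,
       -0.00074899]), 'joint_torque': array([ 2.14329411e-03, -3.82582390e+01, -3.60985100e+01, -4.07375501e-05,
        4.76692541e-03,  2.88792614e-05]), 'ee_pos': array([147.38232366, 503.61432709, 238.54419946]), 'tcp_rot': array([-1.64094237e-04,  1.41927344e-01,  9.89876815e-01, -7.02829795e-04]), 'contact_force': array([-0.24848161, -0.68779495,  0.27989444]), 'ft_torque': array([-0.01251239, -0.00534145, -0.00561419]), 'grip_force': 0.0, 'width': 85.57526444158053} 8.0
```

View pics/scene.png

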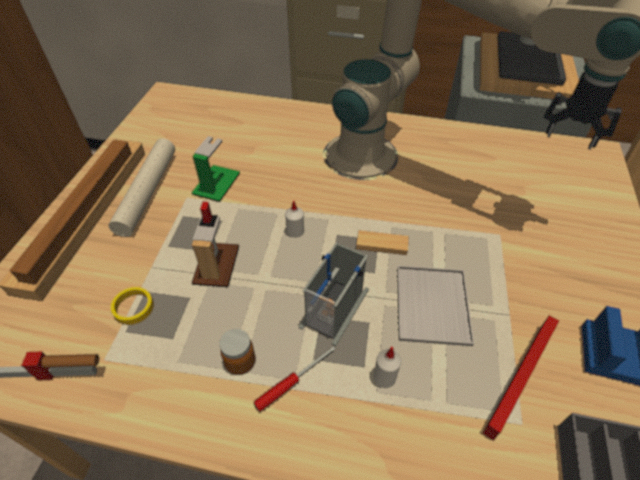

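View pics/top.png

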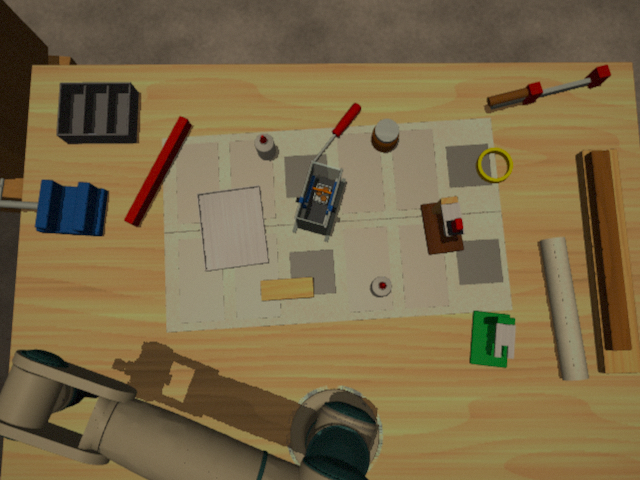

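The red handle is on the wooden stand (top 458,226; scene 206,212). Possible look-alikes are the green stand (top 493,340; scene 213,170), which holds no rod, and the red-ended clamp (top 534,90), which is not a rod. The tank is at top (320,200), the tray at top (235,228). Next is a close crop to check the choice.

Run:
```python
from h import *
s=cv2.imread('pics/scene.png');t=cv2.imread('pics/top.png')
def cr(im,x,y,w,h): return cv2.resize(im[y:y+h,x:x+w],(400,300),interpolation=cv2.INTER_CUBIC)
m=np.vstack([np.hstack([cr(s,170,195,120,90),cr(s,285,240,132,99)]),np.hstack([cr(t,410,190,80,60),cr(t,266,152,120,90)])])
cv2.imwrite('pics/m1.png',m)
```

```text
(no output)
```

View pics/m1.png

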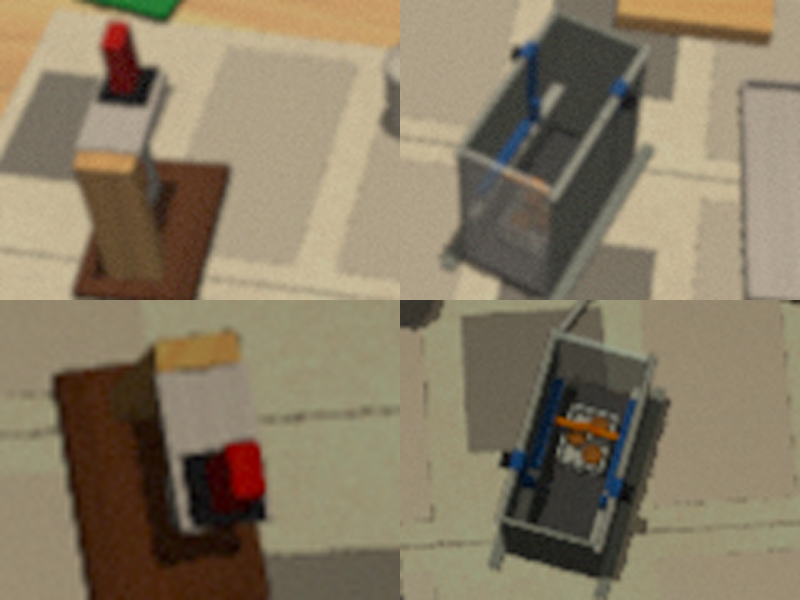

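The crop confirms the choice: the red handle sits on its black collar on the aluminium prongs of the wooden stand, with handle top at top (458.6,224) and scene (205,203). In the tank, the orange crossbar runs from top (312.5,188.6) to (332,193), and the blue gate clamps are nearer to the robot.

Run:
```python
from h import *
T=load('top');S=load('scene');np.set_printoptions(precision=1,suppress=True)
print('handle top',tri([(T,458.6,224),(S,205.1,203.1)]))
m=lambda x,y:(T,266+x*.3,152+(y)*.3)
P=[atz(*m(*p),140)[:2] for p in [(155,35),(252,60),(205,248),(100,220)]]
for p in P:print('rim',p)
P=np.array(P);c=P.mean(0);d=(P[0]+P[1]-P[2]-P[3])/2;y=np.degrees(np.arctan2(d[1],d[0]));
e=(P[0]+P[3]-P[1]-P[2])/2
print(c,np.linalg.norm(d),y,np.linalg.norm(e),np.degrees(np.arctan2(e[1],e[0]))-90)
a=np.radians(y);R=np.array([[np.cos(a),-np.sin(a)],[np.sin(a),np.cos(a)]]);o=c-R@[-5,0]
print('tank',o)
for p in [(155,122),(220,137)]: print('bar',R.T@(atz(*m(*p),62.5)[:2]-o))
for p in [(118,160),(220,192)]: print('clamp rim',R.T@(atz(*m(*p),140)[:2]-o))
tr=[atz(T,u,v,14)[:2] for u,v in[(198,193),(260,187),(269,263),(206,270)]];print('tray',np.array(tr),np.mean(tr,0))
# stand: prong far corners in crop5
n=lambda x,y:(T,410+x*.2,190+y*.2)
for z in(150,170):
  print(z,[atz(*n(*p),z) for p in [(155,70),(240,70),(180,230),(265,215)]])
```

```text
handle top [ 480.4 -276.3  190.5]
rim [637.2  49.1]
rim [618.8 -19.2]
rim [484.7  14.5]
rim [504.7  87.4]
[561.3  32.9] 138.1004603502222 -15.113736348542519 73.1414484973217 -15.200581535153034
tank [566.2  31.6]
bar [20.5 24.8]
bar [ 21.9 -24.5]
clamp rim [-29.6  36.9]
clamp rim [-33.3 -37.7]
tray [[593.2 342.4]
 [608.3 184.8]
 [413.7 159.7]
 [396.7 316.6]] [503.  250.9]
150 [array([ 534.6, -247.5,  150. ]), array([ 534.5, -286.7,  150. ]), array([ 459.9, -256.4,  150. ]), array([ 466.7, -295.5,  150. ])]
170 [array([ 530.5, -243.5,  170. ]), array([ 530.4, -282.1,  170. ]), array([ 456.9, -252.2,  170. ]), array([ 463.6, -290.8,  170. ])]
```

Request:
move_arm:
  commands: [0,0,-0.02,0,0,-8.1,100,0,0,-0.02,0,0,-8.1,100,0,0,-0.02,0,0,-8.1,100,-0.0125,-0.0455,0,0,0,0,100,-0.0125,-0.0455,0,0,0,0,100,-0.0125,-0.0455,0,0,0,0,100,-0.0125,-0.0455,0,0,0,0,100,-0.0125,-0.0455,0,0,0,0,100,-0.0125,-0.0455,0,0,0,0,100,-0.0125,-0.0455,0,0,0,0,100]

```text
time: 1.1
ee_pos: [278.4, 198.9, 299.0]
tcp_rot: [0.0, -0.07, 0.998, 0.0]
contact_force: [1.3, 1.0, -0.1]
width: 85.4
grip_force: 0.0
```

Request:
move_arm:
  commands: [-0.0125,-0.0455,0,0,0,0,100,-0.0125,-0.0455,0,0,0,0,100,-0.0125,-0.0455,0,0,0,0,100,-0.0125,-0.0455,0,0,0,0,100,-0.0125,-0.0455,0,0,0,0,100,-0.0125,-0.0455,0,0,0,0,100,-0.0125,-0.0455,0,0,0,0,100,0,0,0,0,0,0,100]

```text
time: 1.9
ee_pos: [409.8, -106.6, 297.5]
tcp_rot: [-0.002, -0.067, 0.998, 0.0]
contact_force: [-0.2, 0.0, -0.8]
width: 85.0
grip_force: 0.0
```

Run:
```python
from h import *
s=env.get_state();im,c=snap('wrist','w1');print(s['time'],s['ee_pos'],s['tcp_rot'],s['joints'],s['contact_force']);print(c['R'],-c['R'].T@c['t'],c['fov_y'],proj(c,[480,-276,190]))
```

```text
1.9 [ 409.7568512  -106.61980446  297.49447804] [-1.69123247e-03 -6.67506156e-02  9.97768231e-01  2.30490723e-04] [-3.41226662e-01 -2.41437588e-01  1.56034871e+00 -9.49774491e-04
  1.82596912e+00 -2.04586198e+00] [-0.21114855  0.00185975 -0.7949522 ]
[[-1.33329842e-01  9.91071718e-01 -6.14562783e-05]
 [ 9.53032621e-01  1.28229420e-01  2.74383016e-01]
 [ 2.71941127e-01  3.65248742e-02 -9.61620485e-01]] [ 340.79032167 -117.09584417  432.25982847] 67.55638739233032 [ 73.73823861 297.82897245]
```

View pics/w1.png

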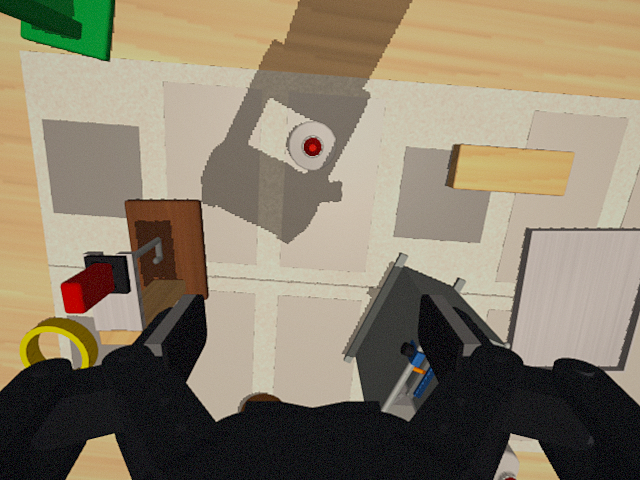

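The wrist picture shows the rod's red handle at (75-115, 270-290). The shaft ends at about (160,240) and the hook arm points down the image, so the hook faces world +x. I'll move over the handle.

Request:
move_arm:
  commands: [-0.012,-0.0445,0,0,0,0,100,-0.012,-0.0445,0,0,0,0,100,-0.012,-0.0445,0,0,0,0,100,-0.012,-0.0445,0,0,0,0,100,0,0,0.03,0,0,0,100,0,0,0.03,0,0,0,100,0,0,0,0,0,0,100]

```text
time: 2.65
ee_pos: [480.3, -270.4, 234.4]
tcp_rot: [-0.004, -0.07, 0.998, 0.003]
contact_force: [-1.1, -0.4, -1.1]
width: 85.0
grip_force: 0.0
```

Run:
```python
from h import *
s=env.get_state();im,c=snap('wrist','w2');print(s['time'],s['ee_pos'],s['tcp_rot'],s['joints'],s['contact_force']);print(proj(c,[480,-276,190]),proj(c,[480,-276,137]))
a=im[120:420,160:480,::-1]; cv2.imwrite('pics/w2c.png',cv2.resize(a,None,fx=2,fy=2,interpolation=cv2.INTER_CUBIC))
```

```text
2.65 [ 480.28666278 -270.35568378  234.4280095 ] [-0.00353048 -0.07010527  0.99752917  0.00288777] [-5.79858490e-01  1.34493179e-01  1.32276262e+00  3.26873220e-04
  1.69345329e+00 -2.29094342e+00] [-1.14321102 -0.36925017 -1.14268464]
[303.42883879 267.78138033] [304.81297348 239.75007876]
```

View pics/w2c.png

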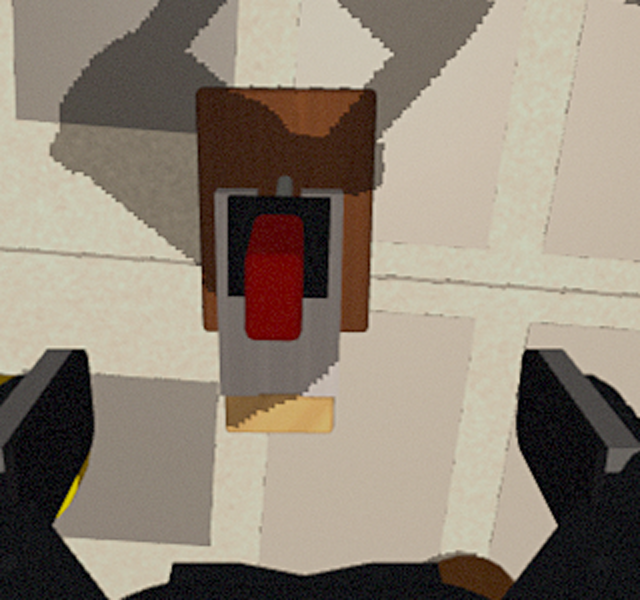

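Run:
```python
from h import *
from scipy.optimize import least_squares
W=load('w2');T=load('top');S=load('scene')
a=np.radians(8);x=np.array([np.cos(a),np.sin(a),0]);y=np.array([-np.sin(a),np.cos(a),0]);z=np.array([0,0,1])
ob=[]
f=lambda u,v:(160+u/2,120+v/2)
for (i,j),p in zip([(-13,-8),(-13,8),(13,8),(13,-8)],[(247,252),(302,252),(300,338),(247,338)]): ob.append((W,(i,j,23),f(*p),.7))
for (i,j),p in zip([(-17,-17),(-17,17),(17,17),(17,-17)],[(229,196),(330,197),(327,297),(229,297)]): ob.append((W,(i,j,-24),f(*p),.7))
ob+=[(T,(0,0,23),(458.6,224),1.5),(S,(0,0,23),(205.1,203.1),1.5)]
def P(q,yaw,o): a=np.radians(yaw);return q+np.array([np.cos(a)*o[0]-np.sin(a)*o[1],np.sin(a)*o[0]+np.cos(a)*o[1],o[2]])
r=least_squares(lambda p:np.concatenate([(proj(c,P(p[:3],p[3],o))-m)/s for c,o,m,s in ob]),[480,-278,167,8],loss='soft_l1')
print(r.x,r.fun.round(1))
```

```text
[ 483.58613507 -279.2620729   159.082983      6.90875893] [-1.3 -0.9  1.2 -0.2  1.3  1.  -1.2  0.4 -0.4  0.8  0.1  1.4  0.1 -2.
  0.3 -3.1  0.1 -0.4 -0.9  2.3]
```

Request:
move_arm:
  commands: [-0.001,-0.0088,0,0,0,0,100,0,0,0.025,0,0,0,100,0,0,0.025,0,0,0,100,0,0,0.022,0,0,0,100,0,0,0.003,0,0,0,100,0,0,0,0,0,0,100]

```text
time: 3.3
ee_pos: [484.3, -281.1, 166.0]
tcp_rot: [0.001, -0.07, 0.998, -0.001]
contact_force: [0.0, 0.1, -0.2]
width: 85.7
grip_force: 0.0
```

Run:
```python
from h import *
s=env.get_state();im,c=snap('wrist','w3');print(s['time'],s['ee_pos'],s['tcp_rot'],s['contact_force'])
a=im[120:420,160:480,::-1]; cv2.imwrite('pics/w3c.png',cv2.resize(a,None,fx=2,fy=2,interpolation=cv2.INTER_CUBIC))
```

```text
3.3 [ 484.2860392  -281.13885527  165.99482237] [ 7.76965169e-04 -6.97436668e-02  9.97564469e-01 -5.88809125e-04] [ 0.00167855  0.1192278  -0.18066782]
```

View pics/w3c.png

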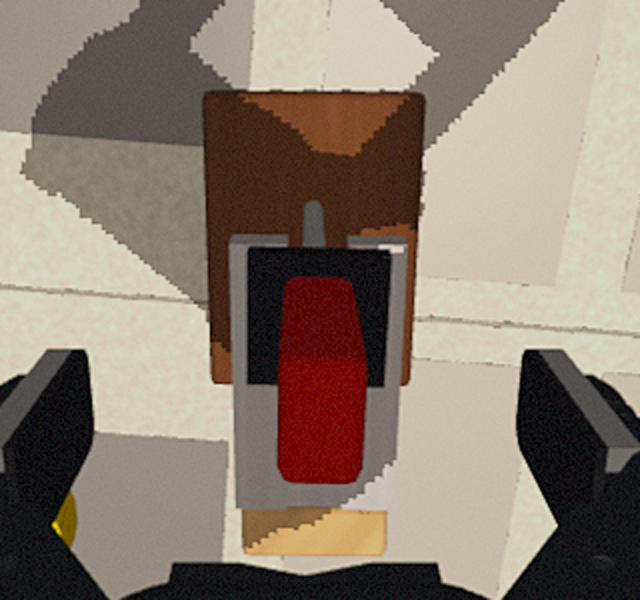

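Run:
```python
from h import *
from scipy.optimize import least_squares
W=load('w2');T=load('top');S=load('scene');V=load('w3')
ob=[]
f=lambda u,v:(160+u/2,120+v/2)
h=[(-13,-8),(-13,8),(13,8),(13,-8)];k=[(-17,-17),(-17,17),(17,17),(17,-17)]
for C,A,B in((W,[(247,252),(302,252),(300,338),(247,338)],[(229,196),(330,197),(327,297),(229,297)]),(V,[(278,360),(366,360),(364,483),(278,483)],[(248,248),(391,248),(385,387),(247,384)])):
  for (i,j),p in zip(h,A): ob.append((C,(i,j,23),f(*p),1))
  for (i,j),p in zip(k,B): ob.append((C,(i,j,-24),f(*p),1))
def P(q,yaw,o): a=np.radians(yaw);return q+np.array([np.cos(a)*o[0]-np.sin(a)*o[1],np.sin(a)*o[0]+np.cos(a)*o[1],o[2]])
r=least_squares(lambda p:np.concatenate([(proj(c,P(p[:3],p[3],o))-m)/s for c,o,m,s in ob]),[480,-278,167,8],loss='soft_l1')
print(r.x,r.fun.round(1))
s=env.get_state();print(s['ee_pos'],K(V), [proj(V,s['ee_pos']+np.array([0,0,d])) for d in(-8,11)])
```

```text
[ 482.6587329  -279.29735305  162.69486518    7.30057919] [-1.5 -0.2  0.9  0.1  1.3  1.8 -1.   1.5 -0.8  0.6  0.3  0.7  0.6 -0.9
 -0.  -1.4 -0.2 -2.2  1.5 -1.7 -0.2  0.8 -0.3  0.3 -0.5  1.7 -0.1  2.5
 -0.3 -2.2  0.7 -1.5]
[ 484.55066381 -281.33494355  166.6967811 ] (np.float64(358.8030489620387), 312.0666459913659, 235.7890562881047) [array([314.29762759, 300.99221534]), array([314.49538036, 323.47216306])]
```

Request:
move_arm:
  commands: [0.0016,0.0025,0,0,0,0,100,0,0,0.01,0,0,0,100,0,0,0,0,0,0,100]

```text
time: 3.65
ee_pos: [481.4, -278.3, 153.3]
tcp_rot: [-0.001, -0.07, 0.998, 0.0]
contact_force: [-1.1, -0.6, 0.2]
width: 85.5
grip_force: 0.0
```

Request:
move_arm:
  commands: [0,0,0,0,0,0,40,0,0,0,0,0,0,10,0,0,0,0,0,0,0,0,0,0,0,0,0,0,0,0,0,0,0,0,0,0,0,0,0,0,0,0,0,0,0,0,0,0,0,0,0,0,0,0,0,0]
  squeeze: 70

```text
time: 4.45
ee_pos: [481.9, -278.6, 154.5]
tcp_rot: [0.0, -0.07, 0.998, -0.0]
contact_force: [0.3, 0.7, 2.1]
width: 15.3
grip_force: 68.3
```

Request:
move_arm:
  commands: [0,0,-0.005,0,0,0,0,0,0,0,0,0,0,0,0.015,0,0,0,0,0,0,0.02,0,0,0,0,0,0,0.02,0,0,0,0,0,0,0.015,0,0,0,0,0,0,0,0,0,0,0,0,0]

```text
time: 5.15
ee_pos: [411.3, -288.5, 159.1]
tcp_rot: [-0.0, -0.069, 0.998, 0.0]
contact_force: [0.2, 0.4, -0.6]
width: 15.2
grip_force: 68.2
```

Request:
move_arm:
  commands: [0,0,-0.04,0,0,0,0,0,0,-0.04,0,0,0,0,0,0,-0.04,0,0,0,0,0,0,-0.035,0,0,0,0,-0.023,0.0375,0,0,0,0,0,-0.023,0.0375,0,0,0,0,0,-0.023,0.0375,0,0,0,0,0,-0.023,0.0375,0,0,0,0,0]

```text
time: 5.95
ee_pos: [483.7, -125.0, 314.3]
tcp_rot: [0.0, -0.07, 0.998, 0.0]
contact_force: [1.8, -0.2, -1.3]
width: 15.1
grip_force: 68.7
```

Request:
move_arm:
  commands: [-0.023,0.0375,0,0,0,0,0,-0.023,0.0375,0,0,0,0,0,-0.023,0.0375,0,0,0,0,0,-0.023,0.0375,0,0,0,0,0,0,0,0,0,0,7.7,0,0,0,0,0,0,7.7,0,0,0,0,0,0,7.7,0,0,0,0,0,0,0,0,0,0,0,0,0,0,0,0]

```text
$.commands: bad value
```

Run:
```python
from h import *
s=env.get_state();im,c=snap('wrist','w4');print(s['time'],s['ee_pos'],s['tcp_rot'],s['contact_force'],s['width'],K(c))
a=im[100:480,120:520,::-1]; cv2.imwrite('pics/w4c.png',cv2.resize(a,None,fx=1.5,fy=1.5,interpolation=cv2.INTER_CUBIC))
```

```text
5.95 [ 483.68522663 -125.03789074  314.28317407] [ 2.30992027e-04 -6.95970640e-02  9.97575153e-01  9.65305679e-05] [ 1.81329569 -0.21573202 -1.31850445] 15.112541243165374 (np.float64(358.8030489620387), 312.0666459913659, 235.7890562881047)
```

View pics/w4c.png

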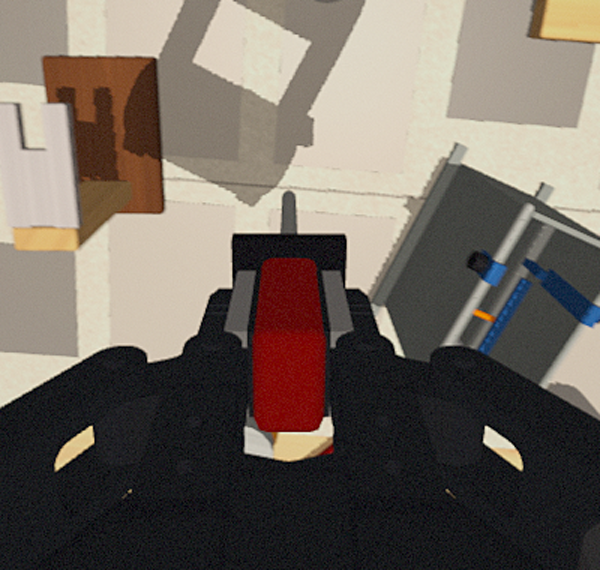

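Rod held upright in the jaws (crop 290,340), with shaft and tank visible at right. The second move was refused because the list had the wrong length, so I'm repeating it.

Request:
move_arm:
  commands: [-0.021,0.0375,0,0,0,0,0,-0.021,0.0375,0,0,0,0,0,-0.021,0.0375,0,0,0,0,0,-0.021,0.0375,0,0,0,0,0,0,0,0,0,0,7.7,0,0,0,0,0,0,7.7,0,0,0,0,0,0,7.7,0,0,0,0,0,0,0,0]

```text
time: 6.8
ee_pos: [545.4, 33.8, 314.0]
tcp_rot: [-0.0, 0.132, 0.991, 0.0]
contact_force: [0.5, 0.4, -1.6]
width: 15.4
grip_force: 69.1
```

Run:
```python
from h import *
s=env.get_state();im,c=snap('scene','s5');print(s['time'],s['ee_pos'],s['tcp_rot'],s['contact_force'],s['width'])
w=cv2.imread('pics/w4.png')[180:480,380:640]; t=cv2.imread('pics/top.png')[155:235,286:354]
a=im[170:350,270:400,::-1]; cv2.imwrite('pics/m5.png',np.hstack([cv2.resize(a,(433,600),interpolation=cv2.INTER_CUBIC),np.vstack([cv2.resize(w,(260,300)),cv2.resize(t,(260,300),interpolation=cv2.INTER_CUBIC)])]))
```

```text
6.8 [545.44764896  33.83336851 313.98280108] [-1.88070034e-04  1.31765939e-01  9.91280833e-01  1.12045813e-04] [ 0.46328387  0.40810554 -1.63146153] 15.359415183865387
```

View pics/m5.png

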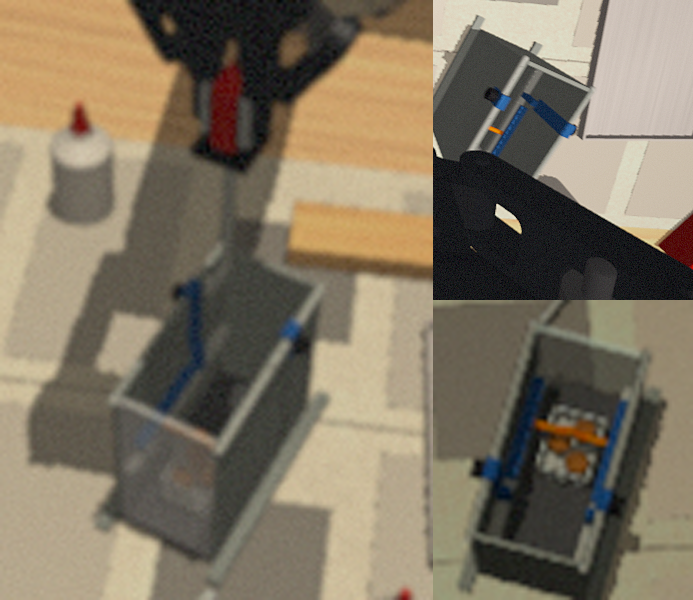

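Run:
```python
from h import *
from scipy.optimize import least_squares
T=load('top');S=load('scene');V=load('w4');np.set_printoptions(precision=1,suppress=True)
ob=[]
for o,p in zip([(66,37),(66,-37),(-76,-37),(-76,37)],[(312.5,162.5),(341.6,170),(327.5,226.4),(296,218)]): ob.append((T,o+(140,),p))
for o,p in zip([(66,-37),(66,37),(-76,37)],[(305.1,290.5),(335.4,304.5),(366.7,256.5)]): ob.append((S,o+(140,),p))
for o,p in zip([(-76,-37),(-76,37)],[(474,240),(539,270)]): ob.append((V,o+(140,),p))
def P(q,o): a=q[2];return np.array([q[0]+np.cos(a)*o[0]-np.sin(a)*o[1],q[1]+np.sin(a)*o[0]+np.cos(a)*o[1],o[2]])
f=lambda p:np.concatenate([(proj(c,P(p,o))-m) for c,o,m in ob])
r=least_squares(f,[566,31,-.26],loss='soft_l1')
q=r.x;print(q[:2],np.degrees(q[2]),f(q))
a=q[2];R=np.array([[np.cos(a),-np.sin(a)],[np.sin(a),np.cos(a)]])
inv=lambda X:np.r_[R.T@(X[:2]-q[:2]),X[2]]
for u,v in[(535,423),(572,433),(608,443)]: print('bar',inv(atz(T,286+(u-433)/3.82,155+(v-300)/3.75,63 if u!=572 else 70)))
print('bar -y end w4',inv(atz(V,442,311,62.5)))
s=env.get_state();print('tcp',inv(s['ee_pos']))
# hook predicted in scene for rod_grip=TCP+8
g=s['ee_pos']+np.array([0,0,8]);print([proj(S,g+[0,0,z]) for z in(23,-27,-133)])
```

```text
[569.2  33.6] -15.77678470305588 [-0.9 -2.3  0.3 -1.6 -1.8 -0.5 -1.1 -0.6 -2.2 -1.2  0.2 -0.4 -0.6 -1.8
 -2.4 -0.8  2.2  0.2]
bar [19.8 22.4 63. ]
bar [18.2 -2.9 70. ]
bar [ 19.5 -26.6  63. ]
bar -y end w4 [22.4 19.1 62.5]
tcp [-22.9  -6.4 314. ]
[array([339.4, 192.8]), array([338.6, 212.6]), array([337.3, 249.4])]
```

Tank fitted at (569,34) with yaw about −15.5°, and the bar is at tank x≈20. I'll lower the hook on the −x side of the bar.

Request:
move_arm:
  commands: [-0.008,0.0045,0,0,0,0,0,0,0,0.02,0,0,0,0,0,0,0.03,0,0,0,0,0,0,0.03,0,0,0,0,0,0,0.03,0,0,0,0,0,0,0.015,0,0,0,0,0,0,0.01,0,0,0,0,0,0,0,0,0,0,0]

```text
time: 7.65
ee_pos: [554.0, 35.5, 178.6]
tcp_rot: [-0.001, 0.131, 0.991, -0.0]
contact_force: [-0.3, 0.2, -1.2]
width: 15.1
grip_force: 69.2
```

Run:
```python
from h import *
import time
f=[env.get_state() for _ in range(1)][0];print(f['ee_pos'],f['contact_force'],f['ft_torque'])
im,c=snap('scene','s6')
s0=cv2.imread('pics/s6.png')[225:335,290:380]
cv2.imwrite('pics/m6.png',cv2.resize(s0,(490,600),interpolation=cv2.INTER_CUBIC))
g=f['ee_pos']+np.array([0,0,8.2]);a=np.radians(-15.2);x=np.array([np.cos(a),np.sin(a),0])
for n,p in dict(coll=g-[0,0,30],elbow=g-[0,0,133],lip=g+x*22-[0,0,119.5]).items(): q=proj(c,p);print(n,q,(q-[290,225])*[490/90,600/110])
```

```text
[553.9824992   35.52689818 178.60487541] [-0.32029826  0.17129335 -1.18884635] [-0.03747364  0.05211508 -0.01508095]
coll [336.94316967 262.68502832] [255.57947933 205.55469992]
elbow [335.85558093 291.21454858] [249.65816283 361.17026498]
lip [331.44585494 295.06809645] [225.64965465 382.18961698]
```

View pics/m6.png

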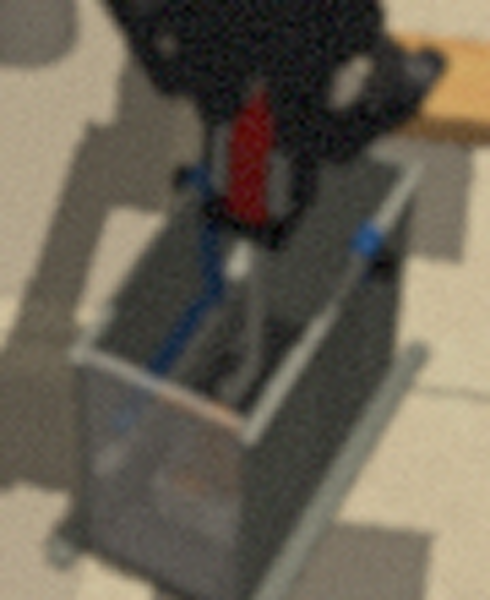

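The hook is inside the tank near (230,385), just on the near side of the orange bar at (200,405). I'll lower below the eye and advance under it.

Request:
move_arm:
  commands: [0,0,0.007,0,0,0,0,0,0,0,0,0,0,0,-0.004,0,0,0,0,0,0,-0.004,0,0,0,0,0,0,-0.004,0,0,0,0,0,0]

```text
time: 8.2
ee_pos: [566.1, 32.2, 172.7]
tcp_rot: [0.0, 0.132, 0.991, 0.0]
contact_force: [-0.8, 0.8, -1.7]
width: 15.2
grip_force: 69.2
```

Request:
move_arm:
  commands: [-0.004,0,0,0,0,0,0,-0.004,0,0,0,0,0,0,-0.003,0,0,0,0,0,0,0,0,0,0,0,0,0]

```text
time: 8.6
ee_pos: [576.5, 29.4, 172.2]
tcp_rot: [-0.0, 0.132, 0.991, 0.0]
contact_force: [-0.0, -0.7, -0.6]
width: 14.9
grip_force: 69.2
```

Request:
move_arm:
  commands: [0,0,-0.002,0,0,0,0,0,0,-0.002,0,0,0,0,0,0,-0.002,0,0,0,0,0,0,-0.002,0,0,0,0,0,0,0,0,0,0,0]

```text
time: 9.1
ee_pos: [576.3, 29.5, 180.9]
tcp_rot: [0.0, 0.132, 0.991, 0.0]
contact_force: [-0.5, 0.7, -2.3]
width: 15.4
grip_force: 69.2
```

Request:
move_arm:
  commands: [0,0,-0.002,0,0,0,0,0,0,0,0,0,0,0,0.003,0,0,0,0,0,0,0.003,0,0,0,0,0,0,0.003,0,0,0,0,0,0,0.003,0,0,0,0,0,0]

```text
time: 9.7
ee_pos: [564.6, 32.6, 182.5]
tcp_rot: [0.001, 0.132, 0.991, 0.0]
contact_force: [1.3, 0.0, -2.1]
width: 15.4
grip_force: 69.1
```

Run:
```python
from h import *
im,c=snap('scene','s7');s=env.get_state();print(s['ee_pos'],s['contact_force'],s['ft_torque'])
a=cv2.imread('pics/s7.png')[255:345,290:360]
T,_=snap('top','t7')
cv2.imwrite('pics/m7.png',np.hstack([cv2.resize(a,(467,600),interpolation=cv2.INTER_CUBIC),cv2.resize(cv2.imread('pics/t7.png')[140:240,286:341],(330,600),interpolation=cv2.INTER_CUBIC)]))
```

```text
[564.26578293  32.73154669 182.49513318] [ 0.96835537 -1.17994863 -1.07853344] [-0.1791077  -0.42494122 -0.02311919]
```

View pics/m7.png

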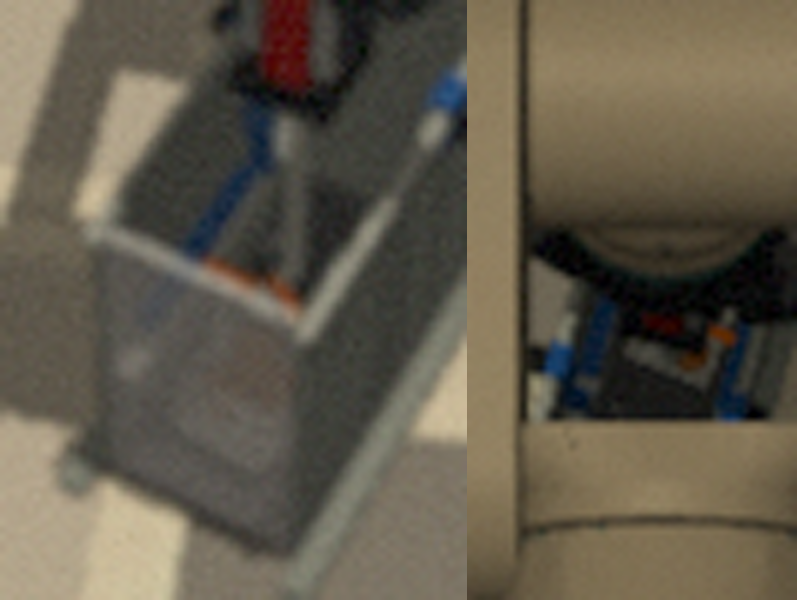

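The bar has moved up to the far rim line at (250,280) and the hook is engaged at (290,290). The moment shows about 2 N of drag. I'll keep drawing.

Request:
move_arm:
  commands: [0.003,0,0,0,0,0,0,0.003,0,0,0,0,0,0,0.003,0,0,0,0,0,0,0.003,0,0,0,0,0,0,0.003,0,0,0,0,0,0,0.002,0,0,0,0,0,0]

```text
time: 10.4
ee_pos: [547.9, 37.1, 182.3]
tcp_rot: [-0.0, 0.132, 0.991, 0.0]
contact_force: [2.0, -0.4, -0.5]
width: 15.5
grip_force: 69.2
```

```bash
cat > st.py <<'E'
from h import *
s=env.get_state();print(s['time'],s['ee_pos'].round(1),s['contact_force'].round(2),s['ft_torque'].round(3))
E
python3 st.py
```

```text
10.4 [547.9  37.1 182.3] [ 2.02 -0.38 -0.47] [-0.079 -0.566 -0.02 ]
```

Request:
move_arm:
  commands: [0.002,0,0,0,0,0,0,0.002,0,0,0,0,0,0,0.002,0,0,0,0,0,0]

```text
time: 10.7
ee_pos: [542.3, 38.6, 182.4]
tcp_rot: [0.0, 0.132, 0.991, 0.0]
contact_force: [0.7, -0.7, -1.7]
width: 15.2
grip_force: 69.2
```

```bash
python3 st.py
```

```text
10.7 [542.3  38.6 182.4] [ 0.66 -0.7  -1.69] [-0.14  -0.595 -0.01 ]
```

Request:
move_arm:
  commands: [0.001,0,0,0,0,0,0,0.001,0,0,0,0,0,0,0.001,0,0,0,0,0,0]

```text
time: 11.0
ee_pos: [539.5, 39.4, 182.3]
tcp_rot: [0.0, 0.132, 0.991, 0.0]
contact_force: [1.3, -0.8, -0.7]
width: 15.3
grip_force: 69.2
```

```bash
python3 st.py
```

```text
11.0 [539.5  39.4 182.3] [ 1.33 -0.75 -0.74] [-0.174 -0.574 -0.011]
```

Request:
move_arm:
  commands: [0.001,0,0,0,0,0,0,0.001,0,0,0,0,0,0,0.001,0,0,0,0,0,0]

```text
time: 11.3
ee_pos: [536.6, 40.2, 182.3]
tcp_rot: [0.0, 0.132, 0.991, 0.0]
contact_force: [3.3, -0.8, -1.1]
width: 15.4
grip_force: 69.2
```

```bash
python3 st.py
```

```text
11.3 [536.6  40.2 182.3] [ 3.26 -0.82 -1.14] [-0.183 -0.606  0.033]
```

Request:
move_arm:
  commands: [0.001,0,0,0,0,0,0,0.001,0,0,0,0,0,0,0.001,0,0,0,0,0,0]

```text
time: 11.6
ee_pos: [533.6, 41.0, 182.3]
tcp_rot: [0.0, 0.132, 0.991, 0.0]
contact_force: [2.0, 0.8, -1.2]
width: 15.0
grip_force: 69.2
```

```bash
python3 st.py
```

```text
11.6 [533.6  41.  182.3] [ 2.    0.77 -1.2 ] [-0.155 -0.59   0.039]
```

Request:
move_arm:
  commands: [0.001,0,0,0,0,0,0,0.001,0,0,0,0,0,0]

```text
time: 11.8
ee_pos: [531.7, 41.5, 182.3]
tcp_rot: [0.0, 0.132, 0.991, 0.0]
contact_force: [3.3, 0.1, -1.1]
width: 15.1
grip_force: 69.2
```

```bash
python3 st.py
```

```text
11.8 [531.7  41.5 182.3] [ 3.33  0.09 -1.15] [-0.195 -0.542  0.039]
```

Request:
move_arm:
  commands: [0.001,0,0,0,0,0,0,0.001,0,0,0,0,0,0]

```text
time: 12.0
ee_pos: [529.9, 42.1, 182.3]
tcp_rot: [0.0, 0.132, 0.991, 0.0]
contact_force: [2.4, 0.4, -1.2]
width: 15.3
grip_force: 69.2
```

```bash
python3 st.py
```

```text
12.0 [529.9  42.1 182.3] [ 2.35  0.44 -1.2 ] [-0.039 -0.685 -0.03 ]
```

Request:
move_arm:
  commands: [0.001,0,0,0,0,0,0,0.001,0,0,0,0,0,0]

```text
time: 12.2
ee_pos: [527.9, 42.8, 182.3]
tcp_rot: [0.0, 0.131, 0.991, 0.0]
contact_force: [2.5, 0.3, -1.5]
width: 15.1
grip_force: 69.1
```

```bash
python3 st.py
```

```text
12.2 [527.9  42.8 182.3] [ 2.5   0.26 -1.54] [ 0.138 -0.812  0.053]
```

Request:
move_arm:
  commands: [0.001,0,0,0,0,0,0,0,0,0,0,0,0,0]

```text
time: 12.4
ee_pos: [526.9, 43.0, 182.3]
tcp_rot: [-0.0, 0.131, 0.991, 0.0]
contact_force: [1.7, 1.7, -0.7]
width: 14.9
grip_force: 69.1
```

```bash
python3 st.py
```

```text
12.4 [526.9  43.  182.3] [ 1.7   1.73 -0.69] [ 0.264 -0.689  0.063]
```

Request:
move_arm:
  commands: [0.001,0,0,0,0,0,0,0,0,0,0,0,0,0]

```text
time: 12.6
ee_pos: [525.9, 43.2, 182.3]
tcp_rot: [-0.0, 0.131, 0.991, 0.0]
contact_force: [2.4, 0.6, -1.4]
width: 15.0
grip_force: 69.1
```

```bash
python3 st.py
```

```text
12.6 [525.9  43.2 182.3] [ 2.42  0.6  -1.35] [ 0.265 -0.661  0.065]
```

Request:
move_arm:
  commands: [0.001,0,0,0,0,0,0,0,0,0,0,0,0,0]

```text
time: 12.8
ee_pos: [524.9, 43.4, 182.3]
tcp_rot: [-0.0, 0.132, 0.991, 0.0]
contact_force: [2.2, 0.7, -1.3]
width: 15.0
grip_force: 69.1
```

```bash
python3 st.py
```

```text
12.8 [524.9  43.4 182.3] [ 2.16  0.68 -1.25] [ 0.268 -0.694  0.062]
```

Request:
move_arm:
  commands: [0.001,0,0,0,0,0,0,0,0,0,0,0,0,0]

```text
time: 13.0
ee_pos: [524.2, 43.6, 182.4]
tcp_rot: [0.0, 0.132, 0.991, 0.0]
contact_force: [3.7, 0.3, -2.4]
width: 14.9
grip_force: 69.1
```

```bash
python3 st.py
```

```text
13.0 [524.2  43.6 182.4] [ 3.69  0.25 -2.39] [ 0.197 -1.125 -0.023]
```

Request:
move_arm:
  commands: [0.001,0,0,0,0,0,0,0,0,0,0,0,0,0]

```text
time: 13.2
ee_pos: [523.5, 43.8, 182.5]
tcp_rot: [0.001, 0.132, 0.991, 0.0]
contact_force: [5.4, -0.1, -2.5]
width: 15.2
grip_force: 69.0
```

```bash
python3 st.py
```

```text
13.2 [523.5  43.8 182.5] [ 5.39 -0.07 -2.49] [ 0.126 -1.485  0.05 ]
```

The bar is against the stops (pull risen to about 6–8 N). I'll lift slowly.

Request:
move_arm:
  commands: [0,0,-0.002,0,0,0,0,0,0,-0.002,0,0,0,0,0,0,0,0,0,0,0]

```text
time: 13.5
ee_pos: [523.2, 43.4, 185.5]
tcp_rot: [0.0, 0.132, 0.991, -0.0]
contact_force: [6.0, -1.2, -5.6]
width: 15.3
grip_force: 68.6
```

```bash
python3 st.py
```

```text
13.5 [523.2  43.4 185.5] [ 6.03 -1.16 -5.57] [-0.154 -1.562  0.016]
```

Request:
move_arm:
  commands: [0,0,-0.001,0,0,0,0,0,0,-0.001,0,0,0,0,0,0,0,0,0,0,0]

```text
time: 13.8
ee_pos: [523.2, 43.3, 187.2]
tcp_rot: [-0.0, 0.132, 0.991, -0.001]
contact_force: [6.7, -1.5, -7.1]
width: 15.3
grip_force: 68.4
```

```bash
python3 st.py
```

```text
13.8 [523.2  43.3 187.2] [ 6.71 -1.54 -7.11] [-0.276 -1.61   0.011]
```

Request:
move_arm:
  commands: [0,0,-0.001,0,0,0,0,0,0,-0.001,0,0,0,0,0,0,0,0,0,0,0]

```text
time: 14.1
ee_pos: [523.1, 43.2, 189.1]
tcp_rot: [-0.0, 0.132, 0.991, -0.001]
contact_force: [5.6, -1.9, -6.7]
width: 15.7
grip_force: 68.4
```

```bash
python3 st.py
```

```text
14.1 [523.1  43.2 189.1] [ 5.56 -1.94 -6.73] [-0.403 -1.609  0.038]
```

Request:
move_arm:
  commands: [0,0,-0.001,0,0,0,0,0,0,-0.001,0,0,0,0,0,0,0,0,0,0,0]

```text
time: 14.4
ee_pos: [523.1, 43.2, 191.1]
tcp_rot: [-0.0, 0.132, 0.991, -0.001]
contact_force: [6.3, -1.4, -7.6]
width: 15.0
grip_force: 68.4
```

```bash
python3 st.py
```

```text
14.4 [523.1  43.2 191.1] [ 6.34 -1.42 -7.63] [-0.399 -1.596 -0.068]
```

Request:
move_arm:
  commands: [0,0,-0.001,0,0,0,0,0,0,-0.001,0,0,0,0,0,0,0,0,0,0,0]

```text
time: 14.7
ee_pos: [523.1, 43.1, 193.1]
tcp_rot: [-0.0, 0.132, 0.991, -0.001]
contact_force: [6.3, -1.2, -7.5]
width: 15.1
grip_force: 68.4
```

```bash
python3 st.py
```

```text
14.7 [523.1  43.1 193.1] [ 6.33 -1.18 -7.51] [-0.46  -1.596 -0.016]
```

Request:
move_arm:
  commands: [0,0,-0.001,0,0,0,0,0,0,-0.001,0,0,0,0,0,0,0,0,0,0,0]

```text
time: 15.0
ee_pos: [523.1, 43.1, 195.1]
tcp_rot: [-0.0, 0.132, 0.991, -0.001]
contact_force: [6.1, -1.1, -7.4]
width: 15.3
grip_force: 68.4
```

```bash
python3 st.py
```

```text
15.0 [523.1  43.1 195.1] [ 6.13 -1.1  -7.44] [-0.44  -1.588 -0.019]
```

Request:
move_arm:
  commands: [0,0,-0.002,0,0,0,0,0,0,-0.002,0,0,0,0,0,0,-0.002,0,0,0,0]

```text
time: 15.3
ee_pos: [523.0, 43.1, 200.7]
tcp_rot: [-0.001, 0.132, 0.991, -0.001]
contact_force: [7.2, -1.2, -9.0]
width: 15.0
grip_force: 68.3
```

Request:
move_arm:
  commands: [0,0,-0.002,0,0,0,0,0,0,-0.002,0,0,0,0,0,0,-0.002,0,0,0,0]

```text
time: 15.6
ee_pos: [522.5, 43.5, 207.2]
tcp_rot: [-0.001, 0.132, 0.991, -0.0]
contact_force: [2.3, 0.4, -5.2]
width: 15.4
grip_force: 68.7
```

```bash
python3 st.py
```

```text
15.6 [522.5  43.5 207.2] [ 2.26  0.36 -5.21] [ 0.004 -0.619  0.015]
```

Request:
move_arm:
  commands: [0,0,-0.002,0,0,0,0,0,0,-0.002,0,0,0,0,0,0,-0.002,0,0,0,0,0,0,-0.002,0,0,0,0,0,0,0,0,0,0,0]

```text
time: 16.1
ee_pos: [523.1, 43.9, 216.7]
tcp_rot: [0.0, 0.132, 0.991, 0.0]
contact_force: [0.7, -0.4, -4.4]
width: 15.3
grip_force: 68.9
```

```bash
python3 st.py
```

```text
16.1 [523.1  43.9 216.7] [ 0.7  -0.42 -4.41] [-0.008 -0.006  0.045]
```

Basket hangs free (about 3 N, no side load). Raising it clear of the rim.

Request:
move_arm:
  commands: [0,0,-0.005,0,0,0,0,0,0,-0.01,0,0,0,0,0,0,-0.015,0,0,0,0,0,0,-0.02,0,0,0,0,0,0,-0.02,0,0,0,0,0,0,-0.02,0,0,0,0,0,0,-0.02,0,0,0,0,0,0,-0.015,0,0,0,0,0,0,-0.01,0,0,0,0,0,0,-0.005,0,0,0,0]

```text
time: 17.1
ee_pos: [523.2, 43.8, 358.2]
tcp_rot: [0.001, 0.132, 0.991, 0.0]
contact_force: [-0.0, -0.0, -4.1]
width: 15.2
grip_force: 69.0
```

Request:
move_arm:
  commands: [0,0,0,0,0,0,0,0,0,0,0,0,0,0,0,0,0,0,0,0,0,0,0,0,0,0,0,0]

```text
time: 17.5
ee_pos: [523.0, 43.8, 355.6]
tcp_rot: [-0.001, 0.132, 0.991, -0.0]
contact_force: [0.8, 0.4, -4.4]
width: 15.1
grip_force: 69.0
```

```bash
python3 st.py
python3 - <<'E'
import numpy as np
s=np.array([523,44.]);t=np.array([503,251.])
a=np.radians(-15.2);x=np.array([np.cos(a),np.sin(a)]);y=np.array([-x[1],x[0]])
for d in(11,0):
  m=t-x*d-s;print(-m@x,m@y)
E
```

```text
17.5 [523.   43.8 355.6] [ 0.82  0.43 -4.42] [-0.022  0.036  0.044]
84.57348986810526 194.51463078295117
73.57348986810523 194.51463078295117
```

Request:
move_arm:
  commands: [0.0025,0.006,0,0,0,0,0,0.005,0.012,0,0,0,0,0,0.0085,0.019,0,0,0,0,0,0.011,0.025,0,0,0,0,0,0.0127,0.029,0,0,0,0,0,0.0127,0.029,0,0,0,0,0,0.011,0.025,0,0,0,0,0,0.0085,0.019,0,0,0,0,0,0.0068,0.016,0,0,0,0,0,0.0034,0.008,0,0,0,0,0]

```text
time: 18.5
ee_pos: [492.0, 249.0, 356.1]
tcp_rot: [-0.0, 0.13, 0.991, 0.0]
contact_force: [0.9, 0.7, -3.3]
width: 15.3
grip_force: 68.9
```

Request:
move_arm:
  commands: [0.0025,0.006,0,0,0,0,0,0,0,0,0,0,0,0,0,0,0.01,0,0,0,0,0,0,0.02,0,0,0,0,0,0,0.025,0,0,0,0,0,0,0.025,0,0,0,0,0,0,0.02,0,0,0,0,0,0,0.015,0,0,0,0,0,0,0.01,0,0,0,0,0,0,0.005,0,0,0,0]

```text
time: 19.5
ee_pos: [492.0, 252.8, 225.5]
tcp_rot: [-0.0, 0.132, 0.991, -0.0]
contact_force: [-0.3, 0.1, -4.3]
width: 15.5
grip_force: 69.0
```

Request:
move_arm:
  commands: [0,0,0.005,0,0,0,0,0,0,0.01,0,0,0,0,0,0,0.01,0,0,0,0,0,0,0.005,0,0,0,0,0,0,0,0,0,0,0]

```text
time: 20.0
ee_pos: [491.6, 253.0, 195.1]
tcp_rot: [-0.001, 0.132, 0.991, -0.0]
contact_force: [-0.6, -0.0, -3.6]
width: 15.3
grip_force: 69.0
```

```bash
python3 st.py
```

```text
20.0 [491.6 253.  195.1] [-0.63 -0.   -3.64] [0.029 0.068 0.008]
```

Request:
move_arm:
  commands: [0,0,0.002,0,0,0,0,0,0,0.002,0,0,0,0,0,0,0.002,0,0,0,0,0,0,0.002,0,0,0,0,0,0,0,0,0,0,0]

```text
time: 20.5
ee_pos: [491.9, 253.1, 188.0]
tcp_rot: [-0.0, 0.132, 0.991, -0.0]
contact_force: [-0.5, 0.7, -3.6]
width: 15.3
grip_force: 69.0
```

Request:
move_arm:
  commands: [0,0,0.001,0,0,0,0,0,0,0.001,0,0,0,0,0,0,0.001,0,0,0,0,0,0,0.001,0,0,0,0,0,0,0,0,0,0,0]

```text
time: 21.0
ee_pos: [491.9, 253.2, 184.1]
tcp_rot: [-0.0, 0.132, 0.991, -0.0]
contact_force: [-0.3, 0.1, -3.7]
width: 15.4
grip_force: 69.0
```

Request:
move_arm:
  commands: [0,0,0.001,0,0,0,0,0,0,0.001,0,0,0,0,0,0,0.001,0,0,0,0,0,0,0,0,0,0,0,0,0,0,0,0,0,0]

```text
time: 21.5
ee_pos: [492.0, 253.2, 181.3]
tcp_rot: [-0.0, 0.132, 0.991, -0.0]
contact_force: [-0.3, 0.5, -3.8]
width: 15.3
grip_force: 69.0
```

```bash
python3 st.py
```

```text
21.5 [492.  253.2 181.3] [-0.34  0.45 -3.78] [ 0.029  0.026 -0.042]
```

Request:
move_arm:
  commands: [0,0,0.001,0,0,0,0,0,0,0.001,0,0,0,0,0,0,0,0,0,0,0]

```text
time: 21.8
ee_pos: [491.9, 253.2, 179.1]
tcp_rot: [-0.0, 0.132, 0.991, -0.0]
contact_force: [-0.3, 0.8, -4.9]
width: 15.0
grip_force: 69.0
```

Request:
move_arm:
  commands: [0,0,0.001,0,0,0,0,0,0,0.001,0,0,0,0,0,0,0,0,0,0,0]

```text
time: 22.1
ee_pos: [492.2, 253.3, 177.6]
tcp_rot: [0.0, 0.132, 0.991, 0.0]
contact_force: [-0.1, 0.7, -1.5]
width: 15.4
grip_force: 69.3
```

Request:
move_arm:
  commands: [0,0,0.001,0,0,0,0,0,0,0.001,0,0,0,0,0,0,0,0,0,0,0]

```text
time: 22.4
ee_pos: [492.0, 253.2, 175.2]
tcp_rot: [-0.0, 0.132, 0.991, 0.0]
contact_force: [0.5, 0.7, -3.1]
width: 15.1
grip_force: 69.3
```

```bash
python3 st.py
```

```text
22.4 [492.  253.2 175.2] [ 0.54  0.74 -3.11] [-0.03   0.039  0.013]
```

Request:
move_arm:
  commands: [0,0,0.002,0,0,0,0,0,0,0.002,0,0,0,0,0,0,0,0,0,0,0]

```text
time: 22.7
ee_pos: [491.9, 253.1, 170.8]
tcp_rot: [-0.0, 0.132, 0.991, -0.0]
contact_force: [0.9, -1.0, -2.0]
width: 15.3
grip_force: 69.3
```

Request:
move_arm:
  commands: [0,0,0.002,0,0,0,0,0,0,0.002,0,0,0,0,0,0,0,0,0,0,0]

```text
time: 23.0
ee_pos: [491.9, 253.1, 166.9]
tcp_rot: [-0.0, 0.132, 0.991, -0.0]
contact_force: [-0.1, -0.4, -1.7]
width: 15.4
grip_force: 69.3
```

Request:
move_arm:
  commands: [0,0,0.002,0,0,0,0,0,0,0.002,0,0,0,0,0,0,0,0,0,0,0]

```text
time: 23.3
ee_pos: [491.9, 253.1, 162.9]
tcp_rot: [-0.0, 0.132, 0.991, -0.0]
contact_force: [0.3, -0.1, -1.9]
width: 14.9
grip_force: 69.3
```

```bash
python3 st.py
```

```text
23.3 [491.9 253.1 162.9] [ 0.26 -0.12 -1.95] [-0.039  0.023  0.028]
```

Request:
move_arm:
  commands: [0.003,0,0,0,0,0,0,0.003,0,0,0,0,0,0,0.002,0,0,0,0,0,0,0.002,0,0,0,0,0,0]

```text
time: 23.7
ee_pos: [482.2, 255.9, 163.4]
tcp_rot: [0.0, 0.132, 0.991, 0.0]
contact_force: [-0.3, 0.9, -2.2]
width: 15.3
grip_force: 69.3
```

```bash
python3 st.py
```

```text
23.7 [482.2 255.9 163.4] [-0.34  0.92 -2.2 ] [ 0.007  0.037 -0.04 ]
```

Request:
move_arm:
  commands: [0.003,0,0,0,0,0,0,0.003,0,0,0,0,0,0,0.004,0,0,0,0,0,0]

```text
time: 24.0
ee_pos: [472.5, 258.5, 163.3]
tcp_rot: [0.0, 0.132, 0.991, 0.0]
contact_force: [0.6, -0.6, -2.0]
width: 15.0
grip_force: 69.3
```

```bash
python3 st.py
```

```text
24.0 [472.5 258.5 163.3] [ 0.63 -0.59 -1.97] [-0.063 -0.    -0.019]
```

Request:
move_arm:
  commands: [0.01,0,0,0,0,0,0,0.01,0,0,0,0,0,0,0,0,-0.03,0,0,0,0,0,0,-0.04,0,0,0,0,0,0,-0.04,0,0,0,0,0,0,-0.04,0,0,0,0,0,0,0,0,0,-7.7,0,0,0,0,0,0,-7.7,0,0,0,0,0,0,-7.75,0,0,0,0,0,0,0,0]

```text
time: 25.0
ee_pos: [452.8, 263.8, 313.4]
tcp_rot: [0.0, -0.071, 0.997, 0.0]
contact_force: [0.2, 0.0, -0.9]
width: 15.2
grip_force: 69.4
```

Run:
```python
exec(open('st.py').read())
im,c=snap('scene','s9');b=cv2.imread('pics/scene.png').astype(int);a=im[:,:,::-1].astype(int)
# orange/brown basket blobs in tray zone
h=cv2.cvtColor(im[:,:,::-1].copy(),cv2.COLOR_BGR2HSV);m=cv2.inRange(h,(4,150,110),(18,255,255));m[:265]=0;m[345:]=0;m[:,:395]=0;m[:,472:]=0
n,l,st,ce=cv2.connectedComponentsWithStats(m);print([(x.tolist(),y.round().tolist()) for x,y in zip(st,ce) if x[4]>4][1:])
print('exp eye',proj(c,[503,250,63.5]),'exp basket mid',proj(c,[503,250,16]))
```

```text
25.0 [452.8 263.8 313.4] [ 0.24  0.04 -0.86] [0.036 0.033 0.022]
[([421, 287, 25, 9, 53], [432.0, 290.0]), ([427, 293, 5, 5, 20], [429.0, 295.0]), ([426, 300, 5, 4, 16], [428.0, 302.0]), ([434, 300, 3, 4, 7], [435.0, 302.0])]
exp eye [435.02846244 287.56044393] exp basket mid [431.20851923 299.46263147]
```

Basket is standing upright in the tray, with the bar at scene (432,290) where expected. I'll take the rod home.

Request:
move_arm:
  commands: [0.0091,-0.0416,0,0,0,0,0,0.0091,-0.0416,0,0,0,0,0,0.0091,-0.0416,0,0,0,0,0,0.0091,-0.0416,0,0,0,0,0,0.0091,-0.0416,0,0,0,0,0,0.0091,-0.0416,0,0,0,0,0,0.0091,-0.0416,0,0,0,0,0,0.0091,-0.0416,0,0,0,0,0,0.0091,-0.0416,0,0,0,0,0,0.0091,-0.0416,0,0,0,0,0]

```text
time: 26.05
ee_pos: [420.8, -162.4, 313.4]
tcp_rot: [0.0, -0.068, 0.998, -0.0]
contact_force: [0.2, 0.2, -1.4]
width: 15.3
grip_force: 69.4
```

Request:
move_arm:
  commands: [0.0091,-0.0416,0,0,0,0,0,0.0091,-0.0416,0,0,0,0,0,0.0091,-0.0416,0,0,0,0,0,0,0,0.03,0,0,0,0,0,0,0.03,0,0,0,0,0,0,0.03,0,0,0,0,0,0,0.03,0,0,0,0,0,0,0.02,0,0,0,0,0,0,0.01,0,0,0,0,0,0,0,0,0,0,0]

```text
time: 27.05
ee_pos: [411.4, -287.8, 162.1]
tcp_rot: [-0.001, -0.069, 0.998, 0.001]
contact_force: [-0.5, 0.3, -1.7]
width: 15.3
grip_force: 69.5
```

Run:
```python
exec(open('st.py').read())
from scipy.spatial.transform import Rotation as Ro
q=s['tcp_rot'];R=Ro.from_quat([q[1],q[2],q[3],q[0]]).as_matrix();print(R.T@(np.array([481.9,-278.6,159.3])-s['ee_pos']),q)
```

```text
27.05 [ 411.4 -287.8  162.1] [-0.54  0.34 -1.67] [-0.015  0.032 -0.005]
[-71.12824984  -0.59335938   2.72239416] [-8.62882673e-04 -6.91373636e-02  9.97606379e-01  8.90125256e-04]
```

Request:
move_arm:
  commands: [-0.01,-0.0006,0,0,0,0,0,-0.015,0,0,0,0,0,0,-0.015,0,0,0,0,0,0,-0.01,0,0,0,0,0,0]

```text
time: 27.45
ee_pos: [463.3, -282.1, 164.9]
tcp_rot: [0.001, -0.07, 0.998, -0.001]
contact_force: [-0.2, -0.5, -2.3]
width: 15.2
grip_force: 69.5
```

Request:
move_arm:
  commands: [-0.007,0,0,0,0,0,0,-0.007,0,0,0,0,0,0,-0.006,0,0,0,0,0,0,0,0,0,0,0,0,0]

```text
time: 27.85
ee_pos: [481.7, -279.1, 163.3]
tcp_rot: [0.0, -0.07, 0.998, 0.0]
contact_force: [0.8, -0.3, -2.4]
width: 14.9
grip_force: 69.5
```

```bash
python3 st.py
```

```text
27.85 [ 481.7 -279.1  163.3] [ 0.84 -0.31 -2.35] [-0.027 -0.003  0.036]
```

Lower until the collar rests (expected at TCP z ≈ 154.5).

Request:
move_arm:
  commands: [0,0,0.002,0,0,0,0,0,0,0.002,0,0,0,0,0,0,0.002,0,0,0,0,0,0,0.001,0,0,0,0,0,0,0,0,0,0,0]

```text
time: 28.35
ee_pos: [481.0, -279.2, 156.0]
tcp_rot: [-0.0, -0.07, 0.998, 0.0]
contact_force: [0.2, 1.0, -1.9]
width: 15.2
grip_force: 69.5
```

Request:
move_arm:
  commands: [0,0,0.001,0,0,0,0,0,0,0.001,0,0,0,0,0,0,0,0,0,0,0]

```text
time: 28.65
ee_pos: [481.3, -279.3, 154.5]
tcp_rot: [0.0, -0.07, 0.998, -0.0]
contact_force: [-0.7, -0.1, -0.5]
width: 15.0
grip_force: 69.9
```

Request:
move_arm:
  commands: [0,0,0.0005,0,0,0,0,0,0,0,0,0,0,0]

```text
time: 28.85
ee_pos: [481.3, -279.3, 154.5]
tcp_rot: [0.0, -0.07, 0.998, -0.0]
contact_force: [-2.5, 0.5, 4.4]
width: 15.2
grip_force: 70.3
```

```bash
python3 st.py
```

```text
28.85 [ 481.3 -279.3  154.5] [-2.5   0.5   4.42] [ 0.215  0.434 -0.029]
```

Request:
move_arm:
  commands: [0,0,0,0,0,0,40,0,0,0,0,0,0,60,0,0,0,0,0,0,80,0,0,0,0,0,0,80,0,0,0,0,0,0,80,0,0,0,0,0,0,80]

```text
time: 29.45
ee_pos: [481.2, -279.2, 153.7]
tcp_rot: [-0.0, -0.07, 0.998, 0.0]
contact_force: [-0.2, -0.4, -0.6]
width: 68.2
grip_force: 0.0
```

Request:
move_arm:
  commands: [0,0,-0.01,0,0,0,80,0,0,-0.02,0,0,0,80,0,0,-0.03,0,0,0,80,0,0,-0.03,0,0,0,80,0,0,0,0,0,0,80,0,0,0,0,0,0,80]

```text
time: 30.05
ee_pos: [481.5, -279.4, 245.0]
tcp_rot: [0.001, -0.07, 0.998, -0.001]
contact_force: [0.0, -0.1, -0.3]
width: 68.4
grip_force: 0.0
```

Run:
```python
exec(open('st.py').read())
w,c=snap('wrist','w9')
h=cv2.cvtColor(w[:,:,::-1].copy(),cv2.COLOR_BGR2HSV);m=cv2.inRange(h,(0,180,60),(6,255,255))|cv2.inRange(h,(174,180,60),(180,255,255))
n,l,st,ce=cv2.connectedComponentsWithStats(m);print([(x.tolist(),y.round().tolist()) for x,y in zip(st,ce) if x[4]>80][1:])
g=np.array([482.6,-279.3,162.7]);a=np.radians(7.5);R=np.array([[np.cos(a),-np.sin(a),0],[np.sin(a),np.cos(a),0],[0,0,1]])
P=np.array([proj(c,g+R@[i,j,k]) for i in(-13,13) for j in(-8,8) for k in(-23,23)]);print('expected box',P.min(0),P.max(0)-P.min(0))
```

```text
30.05 [ 481.5 -279.4  245. ] [ 0.   -0.08 -0.33] [ 0.019  0.    -0.003]
[([541, 73, 37, 23, 580], [557.0, 83.0]), ([299, 221, 28, 60, 1539], [312.0, 251.0]), ([462, 430, 40, 40, 861], [480.0, 449.0])]
expected box [300.3023206  220.09741821] [28.38648048 62.22425824]
```

Rod hangs upright at home: its handle blob matches the expected box to within about 2 px. Handing in.

```bash
python3 -c "
from plant import env
print(env.sign_off())"
```

```text
the job is handed in; nothing more can be done
None
```

I handed the job in at about 30 s of the 72 s allowed: the basket stands upright in the drip tray, the rod hangs back on its stand, and the highest force I read was about 12 N; `sign_off` returned no verdict, so I don't know the judged result.

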